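# Fetch the mounted specimen from behind the reagent bottles

## Robot

A 6-joint arm with a two-finger parallel gripper is mounted at the origin on the work surface. World frame = base frame: x ahead of the robot, y to its left, z up, the work surface at z = 0. Lengths are in m, angles in rad, forces in N, time in s.
With the tool pointing down it reaches from about 0.35 to 0.725 m from the base axis. Payload 4.3 kg.
Tool frame: the origin (TCP) lies midway between the tips of the shut fingers; the grasp point (between the pads) lies 19 mm behind it; z points along the fingers, y is the direction in which the jaws open and shut (so a half turn about z gives the same grasp; the last joint's range is limited). The gripper opens to 85 mm and grips with 20 to 120 N. Pads are 22 mm wide; open, the fingers measure 114 mm over their backs; the gripper's body (76 mm by 85 mm) begins 54 mm behind the grasp point. The pads swing forward as they close: fully open they stand 13 mm farther back than shut.
Start: joints at [1.217, 0.377, 0.081, 1.274, 0, 1.46], TCP at [0.139, 0.558, 0.231] pointing down, gripper open.
Joint ranges: [-2.72, 2.72], [-0.84, 1.66], [-1.02, 1.22], [-1.77, 2.12], [-1.37, 1.28], [-3.14, 3.14]. Speed limits (rad/s): [2.57, 2.57, 3.14, 3.14, 3.14, 3.14].

## Interface

Orientations are given as a rotation vector (axis times angle).
In Python, from workcell import ctrl gives the robot as it stands. Calls block until the motion is done:
- ctrl.move_ptp(position, orientation): joint-space move of the TCP to a pose.
- ctrl.line_to(position, rate=0.15, frame=None): straight line of the TCP; frame=None keeps the orientation; rate is the mean speed in m/s.
- ctrl.move_joints(angles): joint-space move.
- ctrl.release() and ctrl.gripper_close(effort=None): open the fingers fully, or close them until they stop; effort is the grip in N (None keeps the last).
- ctrl.pause(seconds).
- ctrl.solve_ik(position, orientation): joint angles nearest the present ones, or None.
- ctrl.state(): the state.
- ctrl.grab_frame(name): name is "side" or "top" or "wrist"; returns a dict with "color" (480x640x3 uint8, red, green, blue), "mtx" (3x3 intrinsics, pixels), "rvec" (rotation vector, rad) and "tvec" (3), from world to camera coordinates, as OpenCV has them. Camera axes: x right, y down, z forward; pixel columns grow to the right and rows downward; lengths in m; the calibration is good to about 2 mm. The wrist camera is an equidistant fisheye: a pixel r from the principal point sees the ray r / f radians off the axis. A picture is of the moment at which its call begins. There is no depth.
A pose or a line that the arm cannot do raises ctrl.MotionError and nothing moves.
- ctrl.job_done(): hands the job in, once; it reports no verdict.
The state is a dict: "time_s": time; "joints": joint angles; "joint_vel": joint speeds; "joint_torque": joint torques, N m; "tool_pos": TCP position; "ee_rot": TCP orientation; "ft_force": force on the tool from outside, world axes, zero at the start; "wrist_torque": the same for the moment, N m; "width": finger opening in m.
Only numpy, scipy, OpenCV 4.12 (cv2) and the standard library are available. Lean on these libraries where they do the work, as an engineer would, in place of code of your own. Each camera call takes 0.05 s, during which the arm holds its last target. There are 200 camera calls.

## Task

The mounted specimen stands at the back of the reagent tray, hemmed in by the tall bottle, the square bottle and the jar. Stand all three over on the bench mat first, then put the specimen, polished face up, in the middle of the microscope stage's round plate, and finally put each of the three back in the tray exactly where it stood. Lift and set down gently, keep everything upright, drop nothing, and do not shift the vial and the slide box in the tray.

Things in the scene. Friction and masses are not known exactly. Their poses are not given: they have to be found in the camera images.
- tall_bottle: Loose round white plastic bottle with a narrow neck, standing in the tray: body 50 mm in diameter up to 74 mm, then shoulders that slope in to the neck at 90 mm; round white ribbed screw cap 30 mm in diameter from 92 mm to the top at 118 mm. About 0.14 kg, grip it by the cap. Origin: centre of its underside; z up.
- square_bottle: Loose amber glass bottle of square section, standing in the tray: body 46 x 46 mm up to 66 mm, then shoulders to the neck at 74 mm; round black ribbed screw cap 35 mm in diameter from 78 mm to the top at 100 mm. About 0.15 kg, grip it by the cap. Origin: centre of its underside; x and y square to its sides, z up.
- jar: Loose squat round white jar, standing in the tray: body 54 mm in diameter, wide black ribbed screw lid 57 mm in diameter from 54 mm to the flat top at 76 mm. About 0.13 kg, grip it by the lid. Origin: centre of its underside; z up.
- specimen: Loose mounted specimen: a black resin puck 40 mm in diameter and 25 mm tall with a bright rectangle of polished metal (18 x 12 mm) in its top face. Two of the three vessels stand close at its left and right, one close in front, and the tray's back wall is 8 to 12 mm behind it: fingers fit only once the three are gone, and then along the tray's y. About 0.05 kg. Origin: centre of its underside; z up.
- vial: Bystander, not to be shifted: loose small glass vial with a white cap, 25 mm in diameter and 40 mm tall, standing in the front left part of the tray. Origin: centre of its underside; z up.
- slide_box: Bystander, not to be shifted: loose flat box for slides, blue with a white lid, 31 x 83 mm and 23 mm tall, lying in the front right part of the tray with its length along the tray's y. Origin: centre of its underside; z up.
- tray: Fixed pale grey open plastic tray, 188 mm along its x by 224 mm along its y and 28 mm high outside, walls 4 mm thick; the inner floor is 4 mm above the bench. Origin: centre of its underside; +x points to its back (away from the robot, give or take its yaw of up to 0.2 rad), +y to its left, z up.
- mat: Fixed flat grey bench mat with a dark rim, 170 mm along its x by 260 mm along its y, 3 mm thick, empty at the start: the side area. It lies to the left of the tray or, in other starts, between the tray and the microscope stage. Origin: centre of its underside; z up.
- stage: Fixed microscope stage to the robot's right: a low grey block 160 mm along its x by 170 mm along its y, top face at 40 mm; in the middle of the top a round white stage plate 95 mm in diameter with its face at 41 mm (the specimen comes to rest on the block's face at 40 to 41 mm). Thin steel stage clips, 4 mm high, lie beyond the plate. Origin: centre of its underside; z up.
- stage_center (a point): The middle of the round white stage plate's face, 41 mm above the bench; axes those of the stage.

How it is judged:
On the way, in this order (a step that is already met when the one before it is completed fails the run):
1. the tall bottle, the square bottle and the jar all stand upright and released on the bench mat (x of tall_bottle in the frame of mat between -0.08 and 0.08 m and y of tall_bottle in the frame of mat between -0.125 and 0.125 m and height (world z) of each of tall_bottle, square_bottle, jar below 0.01 m and angle between each of tall_bottle, square_bottle, jar's own z axis and vertical below 0.12 rad and contact force between each of tall_bottle, square_bottle, jar and the fingers below 0.1 N and x of square_bottle in the frame of mat between -0.08 and 0.08 m and y of square_bottle in the frame of mat between -0.125 and 0.125 m and x of jar in the frame of mat between -0.08 and 0.08 m and y of jar in the frame of mat between -0.125 and 0.125 m and distance of specimen from where it was at the start of the episode below 0.04 m), for 0.2 s.
2. the specimen lies face up and released in the middle of the stage plate (within 12 mm) (horizontal distance between specimen and stage_center below 0.012 m and z of specimen in the frame of stage_center between -0.005 and 0.005 m and angle between specimen's own z axis and vertical below 0.12 rad and contact force between specimen and the fingers below 0.1 N), for 0.2 s.
At the end, for the whole second after the job is handed in: The specimen rests face up on the stage plate, its centre within 12 mm of the plate's centre; the tall bottle, the square bottle and the jar each stand upright within 15 mm of where they stood at the start; the vial and the slide box are within 15 mm of where they were; all are released and at rest (all of step 2 and distance of each of tall_bottle, square_bottle, jar, vial, slide_box from where it was at the start of the episode below 0.015 m and angle between each of tall_bottle, square_bottle, jar's own z axis and vertical below 0.12 rad and contact force between each of tall_bottle, square_bottle, jar and the fingers below 0.1 N and linear speed of each of tall_bottle, square_bottle, jar, specimen below 0.02 m/s); the robot touches nothing.
It fails at once if the tall bottle, the square bottle, the jar, the specimen or the vial is tipped by more than 35 degrees (angle between any of tall_bottle, square_bottle, jar, specimen, vial's own z axis and vertical above 0.61 rad).
It fails at once if one of the three vessels or the specimen is dropped or knocked flying (faster than 0.7 m/s while no finger touches it) ((linear speed of tall_bottle above 0.7 m/s and contact force between tall_bottle and the fingers below 0.02 N) or (linear speed of square_bottle above 0.7 m/s and contact force between square_bottle and the fingers below 0.02 N) or (linear speed of jar above 0.7 m/s and contact force between jar and the fingers below 0.02 N) or (linear speed of specimen above 0.7 m/s and contact force between specimen and the fingers below 0.02 N)).
It fails at once if the vial or the slide box is shifted by more than 15 mm (distance of any of vial, slide_box from where it was at the start of the episode above 0.015 m).
It also fails if it takes over 144 s, if anything falls off the work surface, if the arm or the gripper's body presses on something with over 40 N, if the wrist force passes 120 N, or if a joint passes its speed limit or range.

## Working session

There is one attempt and no reset: what is moved stays moved. The work goes in short steps, each a Python script; the robot and the scene stay as the last script left them, time stands still between calls to the robot, and variables do not carry over. Pictures are saved under pics/ and viewed, about 12 in all and at most 16, crops included, and the job is handed in when it is done.

```bash
mkdir -p pics
python3 - <<'E'
from workcell import ctrl
import cv2
for n in("top","side"):
    f=ctrl.grab_frame(n); cv2.imwrite(f"pics/{n}0.png",f["color"][:,:,::-1]); print(n,f["mtx"].tolist(),f["rvec"],f["tvec"])
print(ctrl.state())
E
```

```text
top [[513.2287465151044, 0.0, 323.19085993457605], [0.0, 513.2287465151044, 233.87054300455773], [0.0, 0.0, 1.0]] [ 2.15984311 -2.20057715  0.10881964] [0.0309692  0.52144656 1.03585873]
side [[526.5940680555941, 0.0, 315.9623208840812], [0.0, 526.5940680555941, 240.92609043769355], [0.0, 0.0, 1.0]] [ 0.53451089 -2.52413972  1.43034545] [0.45215666 0.13579679 0.93109705]
{'time_s': 0.1, 'joints': array([1.21673521e+00, 3.78002517e-01, 7.97718709e-02, 1.27441847e+00,
       1.86330213e-05, 1.46044302e+00]), 'joint_vel': array([ 6.27055423e-05, -1.62548231e-03,  4.51081271e-03,  5.21971556e-04,
        5.72517340e-04, -8.57093720e-04]), 'joint_torque': array([ 7.03521455e-04, -4.64693749e+01,  2.70581800e+01,  1.20145580e-02,
       -1.52220982e-04,  4.61913174e-06]), 'tool_pos': array([0.13856096, 0.55744634, 0.23045197]), 'ee_rot': array([-3.81814511e-01, -3.11785525e+00,  2.82511013e-03]), 'ft_force': array([-0.23140152, -0.04540412, -1.02367302]), 'wrist_torque': array([ 0.01649693, -0.01814483,  0.00150113]), 'width': 0.08538526270811622}
```

View pics/top0.png

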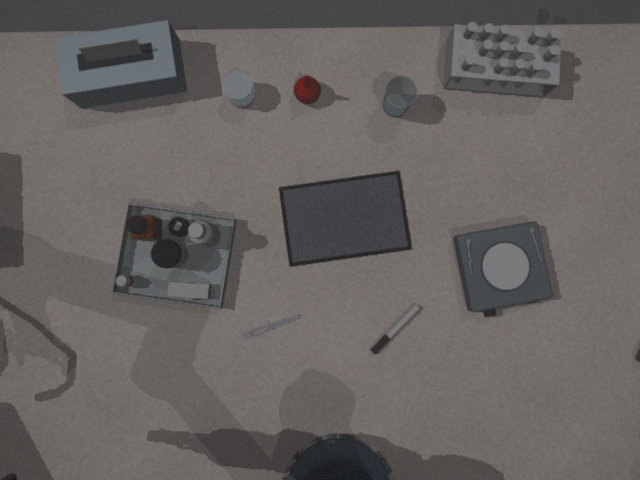

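View pics/side0.png

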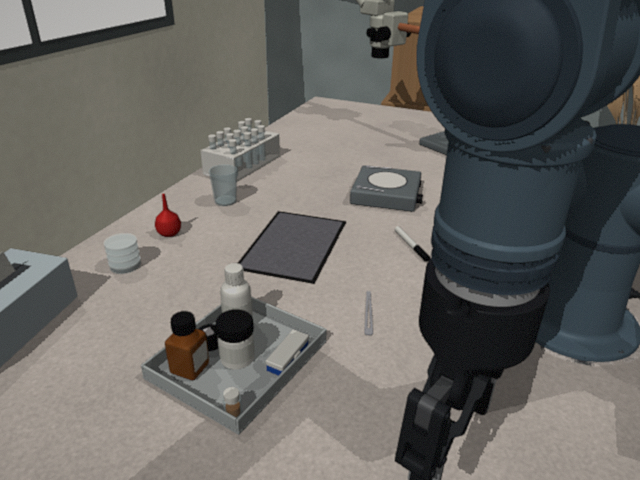

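The overhead view shows the tray at (175,255), the mat at (345,218) and the stage plate at (506,266). The square bottle is at left, the jar in front, the tall bottle at right and the specimen at about (178,226). Next I'll enlarge the tray.

```bash
cat > h.py <<'E'
import numpy as np,cv2
from workcell import ctrl
def px2w(f,uv,z):
    R=cv2.Rodrigues(np.array(f["rvec"]))[0]; t=np.array(f["tvec"]).ravel()
    d=R.T@np.linalg.inv(f["mtx"])@np.array([uv[0],uv[1],1.]); c=-R.T@t
    return c+d*(z-c[2])/d[2]
def w2px(f,p): return cv2.projectPoints(np.array([p],float),f["rvec"],f["tvec"],f["mtx"],None)[0].ravel()
E
python3 - <<'E'
from h import *
f=ctrl.grab_frame("top"); g=f["color"][:,:,::-1]
fs=np.mean([ctrl.grab_frame("top")["color"][:,:,::-1].astype(float) for _ in range(4)],0)
b=np.clip(255*(fs/255)**.6,0,255).astype(np.uint8)
cv2.imwrite("pics/tray.png",cv2.resize(b[195:315,105:245],None,fx=5,fy=5,interpolation=cv2.INTER_CUBIC))
# mat: dark rim quad ; stage plate: white ellipse
gray=fs.mean(2)
m=np.zeros_like(gray,np.uint8); m[220:312,455:557]=(gray[220:312,455:557]>125)
n,l,s,c=cv2.connectedComponentsWithStats(m); i=1+s[1:,4].argmax(); print("plate",c[i],s[i],px2w(f,c[i],.041))
m=np.zeros_like(gray,np.uint8); m[165:272,272:418]=(gray[165:272,272:418]<85)
n,l,s,c=cv2.connectedComponentsWithStats(m); i=1+s[1:,4].argmax()
r=cv2.minAreaRect(np.argwhere(l==i)[:,::-1].astype(np.float32)); print("mat",r)
P=[px2w(f,q,.003)[:2] for q in cv2.boxPoints(r)]; print(np.round(P,4),np.mean(P,0))
E
```

```text
Traceback (most recent call last):
ValueError: attempt to get argmax of an empty sequence
```

View pics/tray.png

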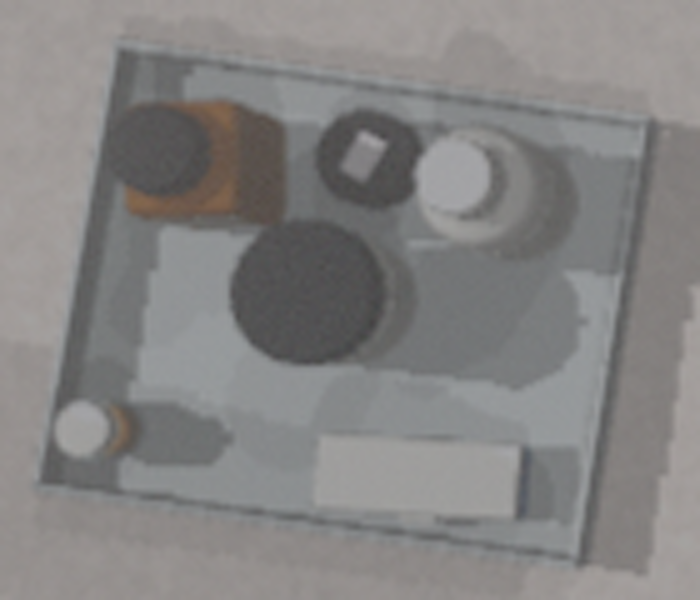

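Crop pixels: tall cap at (453,175), square cap at (157,149), jar lid at (307,292) and specimen at (370,158). The tray's rim corners are at (118,42), (650,118), (580,566) and (40,486).

Run:
```python
from h import *
f=ctrl.grab_frame("top"); g=f["color"].mean(2)
c=lambda u,v:((u+.5)/5-.5+105,(v+.5)/5-.5+195)
for n,u,v,z in [("tall",453,175,.122),("square",157,149,.104),("jar",307,292,.08),("spec",370,158,.029),("vial",82,429,.044),("c1",118,42,.028),("c2",650,118,.028),("c3",580,566,.028),("c4",40,486,.028)]:
    print(n,np.round(px2w(f,c(u,v),z)[:2],4))
roi=g[225:310,460:550]; m=cv2.threshold(roi.astype(np.uint8),0,1,cv2.THRESH_OTSU)[1]
m[:, :15]=0; m[:15]=0; m[-15:]=0; m[:,-10:]=0
n,l,s,ce=cv2.connectedComponentsWithStats(m); i=1+s[1:,4].argmax(); q=ce[i]+[460,225]; print("plate",q,s[i],px2w(f,q,.041))
P=[px2w(f,q,.003)[:2] for q in [(279.5,187),(400,171.5),(411,248),(290.5,265)]]; print(np.round(P,4),np.mean(P,0))
```

```text
tall [0.5254 0.2612]
square [0.5393 0.3778]
jar [0.4851 0.3276]
spec [0.5426 0.3173]
vial [0.4341 0.4275]
c1 [0.5926 0.4214]
c2 [0.5572 0.2028]
c3 [0.3751 0.2318]
c4 [0.4115 0.4502]
plate [505.49882629 265.76115023] [  23   18   46   47 1704] [ 0.44879457 -0.34635241  0.041     ]
[[ 0.6252  0.1117]
 [ 0.6541 -0.1451]
 [ 0.4906 -0.1629]
 [ 0.4597  0.0906]] [ 0.55737533 -0.02644458]
```

```bash
cat >> h.py <<'E'
TY,MY=-.16,.127
def ori(yaw): t=(yaw+np.pi)/2; return np.pi*np.array([np.cos(t),np.sin(t),0])
OB=dict(tall=([.5254,.2612],.092),square=([.5393,.3778],.079),jar=([.4851,.3276],.053))
SP=[.5426,.3173]; MC=np.array([.5574,-.0264]); ST=[.4488,-.3464]
def mat(x,y): c,s=np.cos(MY),np.sin(MY); return MC+[c*x-s*y,s*x+c*y]
def wpx(f,p):
    R=cv2.Rodrigues(np.array(f["rvec"]))[0]; v=R@np.array(p,float)+np.array(f["tvec"]).ravel()
    th=np.arctan2(np.hypot(v[0],v[1]),v[2]); d=v[:2]/np.hypot(v[0],v[1]); K=f["mtx"]
    return np.array([K[0,2]+K[0,0]*th*d[0],K[1,2]+K[1,1]*th*d[1]])
E
python3 - <<'E'
from h import *
for p,y in [([.4851,.3276,.23],TY),([.5393,.3778,.23],TY),([*mat(0,.09),.23],MY),([*mat(0,-.09),.23],MY),([*ST,.23],0.1)]: print(ctrl.solve_ik(p,ori(y)))
ctrl.move_ptp([.45,.31,.27],ori(TY))
f=ctrl.grab_frame("wrist"); g=np.ascontiguousarray(f["color"][:,:,::-1]); s=ctrl.grab_frame("side"); h=np.ascontiguousarray(s["color"][:,:,::-1])
for img,fr,pj in((g,f,wpx),(h,s,w2px)):
  for p,r,z in[(OB["tall"][0],.015,.122),(OB["square"][0],.0175,.104),(OB["jar"][0],.0285,.08),(SP,.02,.029),([.4341,.4275],.0,.044)]:
    q=np.array([pj(fr,[p[0]+r*np.cos(a),p[1]+r*np.sin(a),z]) for a in np.linspace(0,6.28,40)])
    cv2.polylines(img,[np.round(q*8).astype(np.int32)],True,(0,255,0),1,cv2.LINE_AA,3)
cv2.imwrite("pics/w1.png",g); cv2.imwrite("pics/s1.png",cv2.resize(h[240:440,130:340],None,fx=3,fy=3))
print(ctrl.state()["tool_pos"],ctrl.state()["joints"])
E
```

```text
[ 4.85621816e-01  3.99289317e-01  1.10239575e-01  1.28174658e+00
 -4.44089210e-16  6.45621816e-01]
[ 5.14805540e-01  5.61449950e-01  3.68020828e-01  1.37736721e+00
 -4.44089210e-16  6.74805540e-01]
[-7.78110830e-04  3.25307893e-01  2.59553612e-03  1.24808397e+00
  0.00000000e+00 -1.27778111e-01]
[-0.3099033   0.38897689  0.09485036  1.27666979  0.         -0.4369033 ]
[-7.69216779e-01  3.60885585e-01  5.35579438e-02  1.26346869e+00
  4.44089210e-16 -8.69216779e-01]
[0.44928959 0.31092905 0.26987458] [4.89113656e-01 3.11761114e-01 8.61777124e-02 1.34544999e+00
 2.46677750e-04 6.47290269e-01]
```

View pics/w1.png

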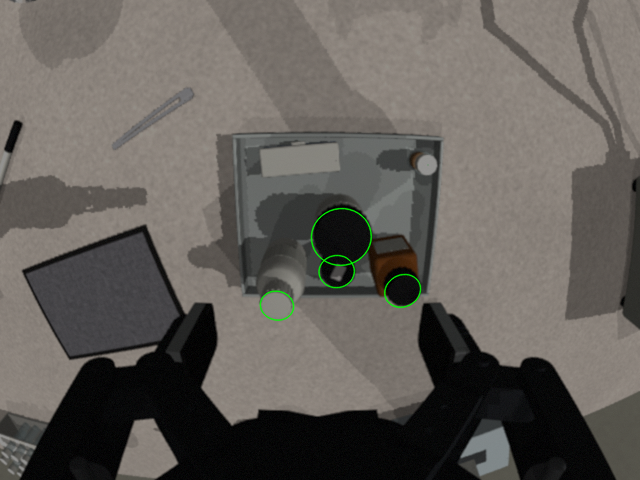

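View pics/s1.png

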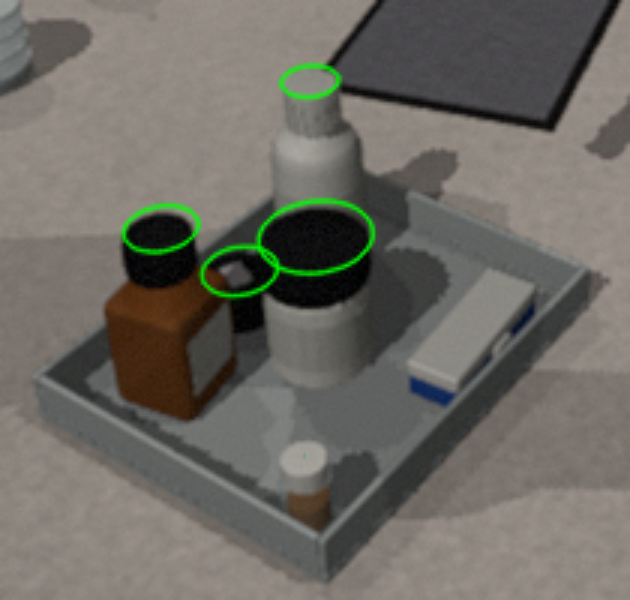

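Overlays from the wrist and side cameras agree with the estimates to about 2 mm. I'll start with the tall bottle.

```bash
cat >> h.py <<'E'
H=.23
SPOT=dict(tall=mat(0,.09),square=mat(0,0),jar=mat(0,-.09))
def transfer(a,ya,za,b,yb,zb,effort=35,off=.0005):
    ctrl.move_ptp([*a,H],ori(ya)); ctrl.line_to([*a,za+.03],.15); ctrl.line_to([*a,za],.06)
    ctrl.gripper_close(effort); ctrl.pause(.2); w=ctrl.state()["width"]
    ctrl.line_to([*a,za+.03],.06); ctrl.line_to([*a,H],.15)
    s=ctrl.state(); print("grip",w,"lift",s["width"],s["ft_force"][2],s["time_s"])
    if s["width"]<w-.004 or s["width"]<.02: raise SystemExit("lost grip")
    ctrl.move_ptp([*b,H],ori(yb)); ctrl.line_to([*b,zb+.03],.15); ctrl.line_to([*b,zb+off],.04); ctrl.pause(.2)
    s=ctrl.state(); print("down",s["tool_pos"],s["width"],s["ft_force"])
    ctrl.release(); ctrl.pause(.2); ctrl.line_to([*b,zb+.04],.08); ctrl.line_to([*b,H],.2)
    print("t",ctrl.state()["time_s"])
def shot(cam,name,box=None,k=1):
    g=ctrl.grab_frame(cam)["color"][:,:,::-1]
    if box: x,y,X,Y=box; g=g[y:Y,x:X]
    cv2.imwrite("pics/"+name,cv2.resize(g,None,fx=k,fy=k))
E
python3 - <<'E'
from h import *
p,z=OB["tall"]; transfer(p,TY,z,SPOT["tall"],MY,z-.001)
shot("side","s2.png",(100,180,420,440),2)
E
```

```text
grip 0.027883357665197214 lift 0.028303731542870074 -2.911941307022815 6.25
down [0.54599727 0.06287679 0.09138543] 0.028118492778958733 [-0.3817781  -0.35212965 -2.21014468]
t 11.1083
```

View pics/s2.png

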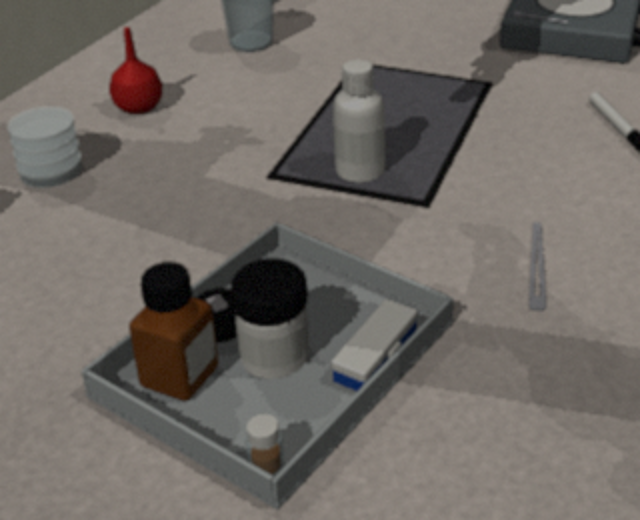

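The tall bottle stands upright on the mat. The square bottle and the jar are next, then a look at the tray.

Run:
```python
from h import *
for n in("square","jar"):
    p,z=OB[n]; transfer(p,TY,z,SPOT[n],MY,z-.001)
ctrl.move_ptp([.45,-.2,.25],ori(0))
g=ctrl.grab_frame("top")["color"][:,:,::-1]; g=np.clip(255*(g/255.)**.6,0,255).astype(np.uint8)
cv2.imwrite("pics/t3.png",cv2.resize(g[160:315,105:425],None,fx=2.5,fy=2.5,interpolation=cv2.INTER_CUBIC))
```

```text
grip 0.033017105450276404 lift 0.03291212371145101 -1.3287638112776017 16.3
down [ 0.55724947 -0.02626992  0.0785645 ] 0.03280792239785253 [-2.15154037  0.77902117  3.47262059]
t 21.9667
grip 0.05484015148809526 lift 0.0547669959442777 -1.3805436377139333 27.4833
down [ 0.5685527  -0.11539374  0.05278501] 0.054968308725055856 [-2.75773853  1.42779432  5.20343069]
t 33.45
```

View pics/t3.png

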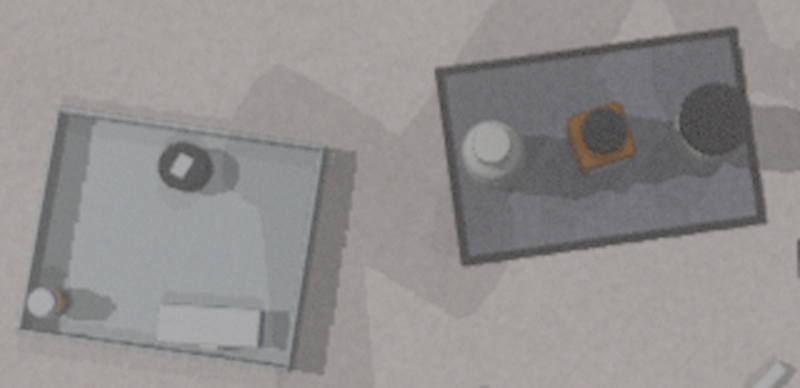

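All three are upright on the mat and the specimen hasn't moved, at crop (185,166). Now the specimen goes to the stage.

Run:
```python
from h import *
transfer(SP,TY,.006,ST,.12,.006+.037)
ctrl.move_ptp([.54,.2,.25],ori(0))
f=ctrl.grab_frame("top"); g=f["color"][:,:,::-1]; g=np.clip(255*(g/255.)**.6,0,255).astype(np.uint8)
cv2.imwrite("pics/t4.png",cv2.resize(g[215:320,445:560],None,fx=5,fy=5,interpolation=cv2.INTER_CUBIC))
```

```text
grip 0.038719745120083894 lift 0.03915479350241672 -0.24745747627355746 40.9167
down [ 0.44898971 -0.3465921   0.04373396] 0.03907152846531524 [-0.34031978 -0.75904579  0.11191625]
t 47.8333
```

View pics/t4.png

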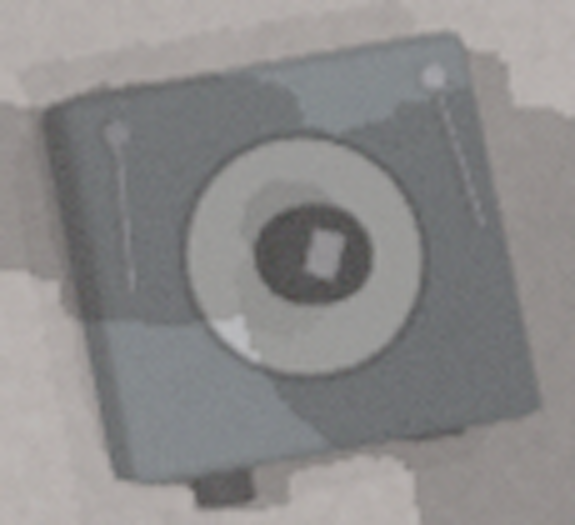

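The specimen lies face up. Its base is centred near (305,254), against the plate centre at (304,255), so it is within about 1 mm. Now the three go back: jar, square bottle, tall bottle.

Run:
```python
from h import *
for n in("jar","square","tall"):
    p,z=OB[n]; transfer(SPOT[n],MY,z-.001,p,TY,z)
ctrl.move_ptp([.45,-.05,.3],ori(0))
f=ctrl.grab_frame("top"); g=f["color"][:,:,::-1]; g=np.clip(255*(g/255.)**.6,0,255).astype(np.uint8)
cv2.imwrite("pics/t5.png",cv2.resize(g[195:315,105:245],None,fx=5,fy=5,interpolation=cv2.INTER_CUBIC))
shot("side","s5.png")
```

```text
grip 0.055325513506085534 lift 0.05501015327546221 -0.9537662838822097 55.25
down [0.48480135 0.32727618 0.05367032] 0.05463927886306321 [-2.39178252 -1.70182535  5.51897511]
t 61.2083
grip 0.032974150816542376 lift 0.03295612279455218 -0.11255198264965327 66.525
down [0.53926103 0.37776545 0.07944856] 0.033034828129762245 [-0.86988361 -0.93737912  0.55736292]
t 72.1833
grip 0.027971973012419663 lift 0.028364001884279653 -1.9593858815494203 77.1917
down [0.52538119 0.26126995 0.09241533] 0.027869218002831337 [-0.09032566 -0.49100781 -0.68953213]
t 82.0417
```

View pics/t5.png

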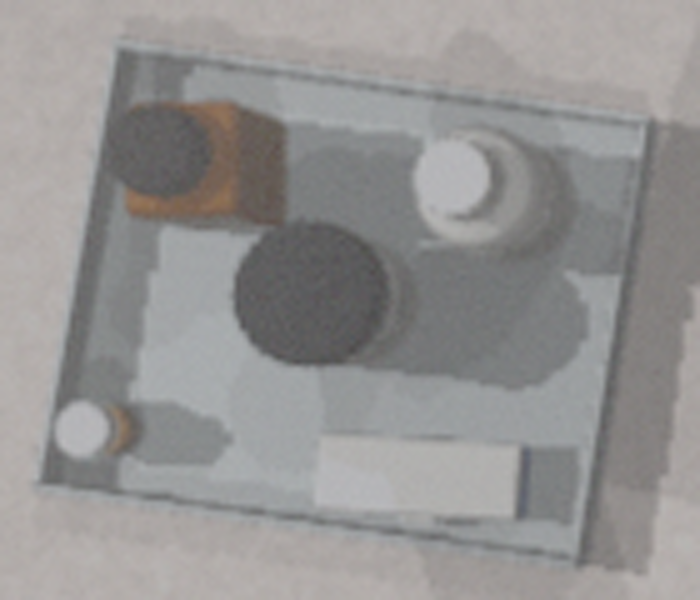

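View pics/s5.png

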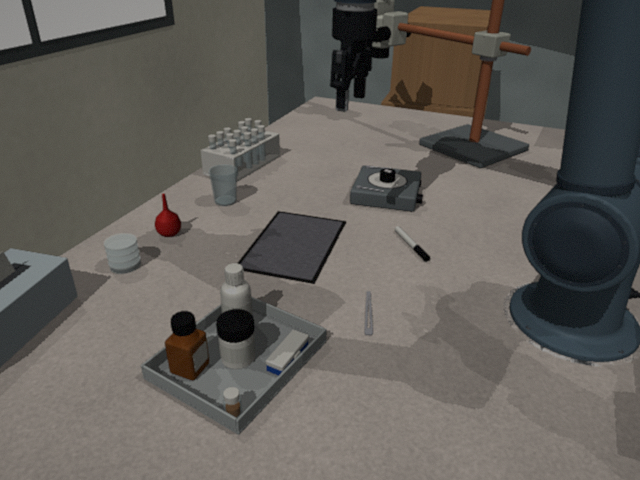

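All three are back within about 2 mm: the caps are at (452,176) and (157,150), and the jar lid is at (311,293) against (307,292) before. The vial and slide box haven't moved, the specimen is on the plate, and the arm is clear.

```bash
python3 -c "
from workcell import ctrl
ctrl.pause(.5); print(ctrl.job_done(), ctrl.state()['time_s'])"
```

```text
the job is handed in; nothing more can be done
the job is handed in; nothing more can be done
```

The job is done and handed in at about 85 s of robot time, under the 144 s limit. I stood the tall bottle, square bottle and jar on the mat and set the specimen on the stage plate. Then I put the jar, square bottle and tall bottle back where they had stood.

**Vessels:** the last overhead and side views show all three upright and within about 2 mm of their starting places. The jar is off the most, by about 1–2 mm.

**Specimen:** it lies polished face up, within about 1 mm of the plate's centre. I judged that by eye from an overhead crop taken just after placing it. The final side view shows it still on the plate.

**Bystanders and arm:** the vial and slide box look unmoved, and the arm is clear of everything.

No check failed or disagreed. The highest force I printed was about 5.5 N, at the set-downs; I did not log force continuously. The hand-in itself reports no verdict.

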